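Hold the film dispenser open for re-threading

ROBOT

A 6-joint arm with a two-finger parallel gripper is mounted at the origin on a cart in front of the work surface, level with it; the furniture and walls round the work are solid. World frame = base frame: x ahead of the robot, y to its left, z up, the work surface at z = 0. Lengths are in mm, angles in rad, forces in N, time in s.
With the tool pointing down it reaches from about 350 to 775 mm from the base axis. Payload 7.3 kg.
Tool frame: the origin (TCP) lies on the mounting face of the last link; the fingertips stand 178 mm ahead of it and the grasp point (between the pads) lies 159 mm ahead of it; z points along the fingers, y is the line along which they close (so a half turn about z gives the same grasp; the last joint's range is limited). The gripper opens to 92 mm and grips with 3 to 60 N. Pads are 19 mm wide; open, the fingers measure 130 mm over their backs; the gripper's body (75 mm by 190 mm) begins 47 mm behind the grasp point.
Start: joints at [-1.438, 0.342, 1.524, -0, 1.275, -0.146], TCP at [144.501, -504.725, 404.741] pointing down, gripper open.
Joint ranges: [-2.53, 2.53], [-0.77, 2.02], [0.04, 2.7], [-1, 4.14], [0.28, 2.66], [-3.11, 3.11]. Speed limits (rad/s): [2.57, 2.57, 3.14, 3.14, 3.14, 3.14].

INTERFACE

Orientations are given as [roll, pitch, yaw] about the fixed x, y, z axes, in that order (R = Rz(yaw) Ry(pitch) Rx(roll)).
In Python, from plant import bot, vision gives the robot as it stands. The module is installed in compiled form; this text tells all that it offers.
- The arm moves only by the shell command python3 -m crank FILE, which reads ROWS from the file FILE. ROWS is a JSON list of rows, 1 to 5 of them, each of 5 numbers: the finger opening in mm, then dx, dy, dz in mm, then a turn about the tool's z in rad; each row is the pose to reach, as a shift and turn from the pose commanded when the command began, along the tool's axes at that moment; what a row does not reach only later rows make up. A row lasts 1/8 s, in which the tool goes at most 62.5 mm and 0.188 rad, less where a joint would pass 70% of its speed; a pose out of reach is approached as far as the arm can. The fingers move at their own pace and stop on an object; the grip force is fixed at half the most. Time passes only in rows, so rows that do not move let the fingers close. It prints the time, the measured TCP pose, the force, the opening and the grip force at its end. Input that does not fit is refused with a message, and nothing moves.
- bot.get_obs(): the state, without advancing time (a new reading comes with each control period).
- vision.capture(name): name is "scene" or "side" or "wrist"; returns a dict with "color" (420x560x3 uint8, red, green, blue), "K" (3x3 intrinsics, pixels), "k1" (the pictures are not rectified: a ray, as slopes to the right and down, at radius r is drawn at 1 + k1 r^2 times it, then the intrinsics apply), "R" (3x3) and "t" (3): a world point X has camera coordinates R X + t. Camera axes: x right, y down, z forward; pixel columns grow to the right and rows downward; lengths in mm; the calibration is good to about 2 mm. A picture is of the moment at which its call begins. There is no depth.
- bot.close_job(): hands the job in; it is judged then, once.
The state is a dict: "time": time; "joint_positions": joint angles; "dq": joint speeds; "tau": joint torques, N m; "tool_pos": TCP position; "tcp_rot": TCP orientation; "contact_force": force on the tool from outside, world axes, zero at the start; "moment": the same for the moment, N m; "grip_width": finger opening in mm; "finger_force": force on a finger pad.
Only numpy, scipy, OpenCV 4.12 (cv2) and the standard library are available. Lean on these libraries where they do the work, as an engineer would, in place of code of your own. Each camera call takes 0.05 s, during which the arm holds its last target. There are 200 camera calls.

TASK

The cling film has slipped back onto its roll and I need both hands to find its end. Take the red marker off the dispenser's lid and lay it on the table beside the roll of blue tape, and slide the cutter fully home to the right-hand end of its rail so that I do not catch my fingers on it. Then lift the spring-closing lid by its steel handle to 60 degrees, never swinging it far past that, and finish while still holding it there by the handle; leave everything else where it stands.

Things in the scene. Friction and masses are not known exactly. Their poses are not given: they have to be found in the camera images.
- film_dispenser: White film-wrap dispenser, fixed, 97 (x) x 350 (y) x 65 (z) mm. Origin: centre of its underside. Its front (rail, cutter) faces its own -x, towards the robot; +y is its left end, -y its right end. The lid is the whole top (top face at z = 65 mm), hinged along the back; shut, its front lip hangs at x = -40, z = 56 to 65 mm; front wall x = -36, rail x = -39, z = 41 to 46 mm.
- lid_hinge (a point): The middle of the lid's hinge line, at [49.5, 0, 64] mm in the dispenser's frame, with the dispenser's orientation. The hinge axis is the dispenser's +y.
- film_dispenser_lid (a joint): Lid angle in rad: 0 shut, grows as the front edge rises up and back, stop at 1.745. A torsion spring in the hinge (with the lid's weight about 0.17 N m) pulls it shut from every angle: it does not stay open by itself. 60 degrees is 1.047.
- lid_handle: Steel bow handle on the lid: a round bar 8 mm thick and 60 mm long over the leg centres, running along the dispenser's y, on two 8 mm legs at y = +-30 mm. Origin: on the lid's top face between the legs, which with the lid shut is [-22, 0, 65] mm in the dispenser's frame. The handle turns with the lid.
- handle_bar (a point): Middle of the handle's bar, on its axis, 34 mm above the lid's top face (30 mm free under the bar); axes turn with the lid: y along the bar, z away from the lid.
- film_dispenser_cutter (a joint): Cutter position along its rail in m: 0 at the left-hand end (dispenser's +y), 0.28 at the right-hand end, which is home. About 1 N moves it; it stays where it is left.
- cutter_grip (a point): Centre of the cutter, a small dark green block 9.5 (x) x 30 (y) x 11.5 (z) mm that stands out from the rail on the dispenser's front; axes as the dispenser's. It stands about 8 mm farther forward than the lid's lip and its top is 15 mm lower than the lid's top face, so it can be pinched across its 30 mm from above, or pushed sideways.
- red_marker: Red marker pen, 132 x 14 x 14 mm, about 15 g, lying along the lid at the left of the handle. Origin: centre of its underside; x along the pen, z up. It does not roll.
- tape_roll: Roll of blue label tape lying flat on the table, 96 mm across, 24 mm high, loose. Origin: centre of its underside.
- short_tin: Tin with a silvery top, 75 mm across, 58 mm high, behind the dispenser. Leave alone.
- bottle: Bottle with a green cap, 50 x 82 x 190 mm; at the right. Leave alone.
- green_spice: Spice jar with a green cap, 41 mm across, 103 mm high; at the right. Leave alone.
- white_spice: Spice jar with a white cap, 41 mm across, 107 mm high; at the right. Leave alone.
- mill: Grey pepper mill, 44 mm across, 90 mm high; at the right. Leave alone.

How it is judged (in metres and radians):
On the way, in this order (a step that is already met when the one before it is completed fails the run):
1. the red marker lies on the table beside the tape roll, let go, and the cutter is home at the right-hand end, the lid still shut (height (world z) of red_marker below 0.008 m and horizontal distance between red_marker and tape_roll below 0.16 m and contact force between the fingers and red_marker below 0.05 N and linear speed of red_marker below 0.02 m/s and value of joint film_dispenser_cutter above 0.27 m and value of joint film_dispenser_lid below 0.15 rad), for 0.2 s.
2. the lid is lifted past 20 degrees by its handle (value of joint film_dispenser_lid above 0.35 rad and contact force between the fingers and lid_handle above 0.3 N), for 0.1 s.
At the end, for the whole second after the job is handed in: The lid is held still by the gripper on its handle at 60 degrees (within 7 degrees); the cutter is home (within 10 mm of its right-hand stop); the red marker lies flat on the table, its middle within 160 mm of the tape roll's middle; nothing else has been moved (value of joint film_dispenser_lid between 0.925 and 1.169 rad and velocity of joint film_dispenser_lid between -0.1 and 0.1 rad/s and contact force between the fingers and lid_handle above 0.3 N and value of joint film_dispenser_cutter above 0.27 m and height (world z) of red_marker below 0.008 m and angle between red_marker's own z axis and vertical below 0.1 rad and horizontal distance between red_marker and tape_roll below 0.16 m and linear speed of red_marker below 0.02 m/s and distance of tape_roll from where it was at the start of the episode below 0.03 m); the arm keeps its last pose, push and grip.
It fails at once if the lid swings past 80 degrees (value of joint film_dispenser_lid above 1.396 rad).
It fails at once if the tape roll or another bystander is shoved more than 3 cm or knocked over (distance of any of tape_roll, short_tin, bottle, green_spice, white_spice, mill from where it was at the start of the episode above 0.03 m or angle between any of bottle, green_spice, white_spice, mill's own z axis and vertical above 0.6 rad).
It also fails if it takes over 64 s, if anything falls off the work surface, if the arm or the gripper's body presses on something with over 40 N, if the wrist force passes 120 N, or if a joint passes its speed limit or range.

## Working session

There is one attempt and no reset: what is moved stays moved. The work goes in short steps, Python scripts to look and compute and a shell command to move; the robot and the scene stay as the last step left them, time stands still between calls to the robot, and variables do not carry over. Pictures are saved under pics/ and viewed, at most 10 in all, crops included, and the job is handed in when it is done.

```bash
mkdir -p pics
cat > h.py <<'E'
import numpy as np, cv2
from plant import bot, vision
def snap(n,f):
    c=vision.capture(n); cv2.imwrite('pics/'+f+'.png',c['color'][:,:,::-1]); np.savez('pics/'+f+'.npz',**{k:np.array(c[k]) for k in('K','k1','R','t')}); return c
def ray(f,u,v):
    c=np.load('pics/'+f+'.npz');K=c['K'];k=float(c['k1'])
    d=np.array([(u-K[0,2])/K[0,0],(v-K[1,2])/K[1,1]]);s=d.copy()
    for _ in range(30): s=d/(1+k*(s@s))
    R=c['R'];return -R.T@c['t'].ravel(), R.T@np.array([s[0],s[1],1])
def tri(*obs):
    A=0;b=0;L=[]
    for o in obs:
        p,d=ray(*o);d=d/np.linalg.norm(d);P=np.eye(3)-np.outer(d,d);A=A+P;b=b+P@p;L.append((p,P))
    x=np.linalg.solve(A,b);return x.round(1),[round(float(np.linalg.norm(P@(x-p))),1) for p,P in L]
def onz(f,u,v,z):
    p,d=ray(f,u,v);return (p+d*(z-p[2])/d[2]).round(1)
def proj(f,X):
    c=np.load('pics/'+f+'.npz');q=c['R']@np.array(X,float)+c['t'].ravel();s=q[:2]/q[2];s=s*(1+float(c['k1'])*(s@s));K=c['K'];return (K[0,0]*s[0]+K[0,2]).round(1),(K[1,1]*s[1]+K[1,2]).round(1)
E
python3 - <<'E'
from h import *
a=snap('scene','s1')['color'];b=snap('side','d1')['color'];c=snap('wrist','w1')
print(bot.get_obs())
E
```

```text
{'time': 0.15, 'joint_positions': array([-1.43799510e+00,  3.42545743e-01,  1.52478455e+00,  8.88464231e-06,
        1.27537786e+00, -1.45966077e-01]), 'dq': array([-0.00141868, -0.00245693, -0.00363507, -0.00187194, -0.0024456 ,
       -0.00087824]), 'tau': array([ 2.03676667e-03, -4.31469798e+01, -2.44353300e+01,  7.19075860e-02,
        5.37269795e-02, -8.69811538e-05]), 'tool_pos': array([ 144.49146457, -504.62497677,  404.21783751]), 'tcp_rot': array([-3.14049026e+00, -1.70653315e-04,  2.78764616e-01]), 'contact_force': array([-0.96206244, -0.52434163, -0.19538397]), 'moment': array([ 0.00515682,  0.00281094, -0.01987928]), 'finger_force': 0.0, 'grip_width': 92.0573943797424}
```

View pics/s1.png

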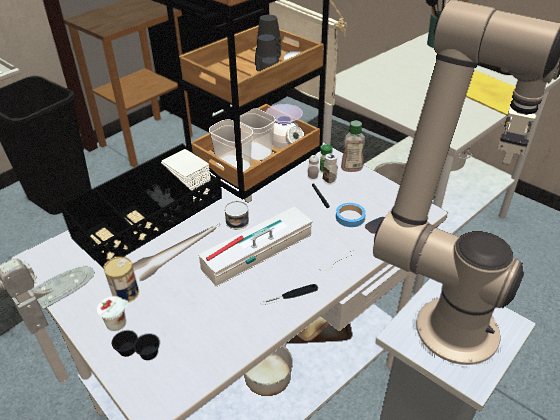

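View pics/d1.png

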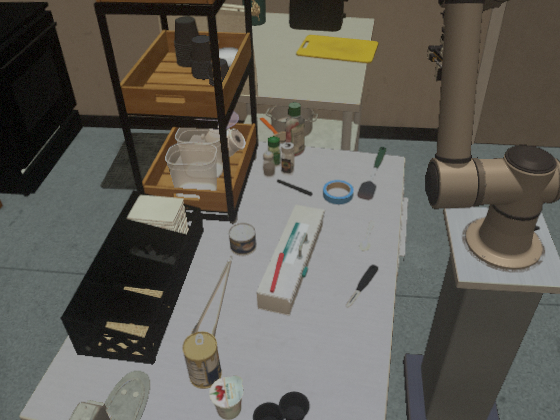

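The scene view shows the dispenser at about (255,245), with the red marker at (225,247), the handle at (262,240), the dark green cutter at (251,261) and the tape roll at (350,214). The side view shows the same things: dispenser (292,258), marker (277,272), tape (338,191). I'll enlarge both.

Run:
```python
import cv2,numpy as np
a=cv2.imread('pics/s1.png')[195:295,190:325];b=cv2.imread('pics/d1.png')[195:315,250:335]
f=lambda x,s:cv2.resize(x,None,fx=s,fy=s,interpolation=cv2.INTER_CUBIC)
A=f(a,5.9);cv2.imwrite('pics/s1c.png',A);cv2.imwrite('pics/d1c.png',f(b,5));print(A.shape)
```

```text
(590, 796, 3)
```

View pics/s1c.png

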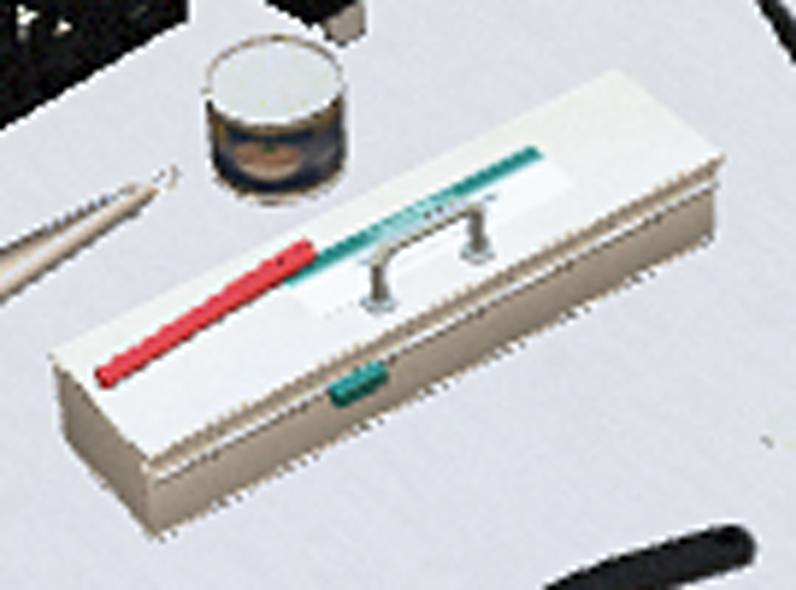

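View pics/d1c.png

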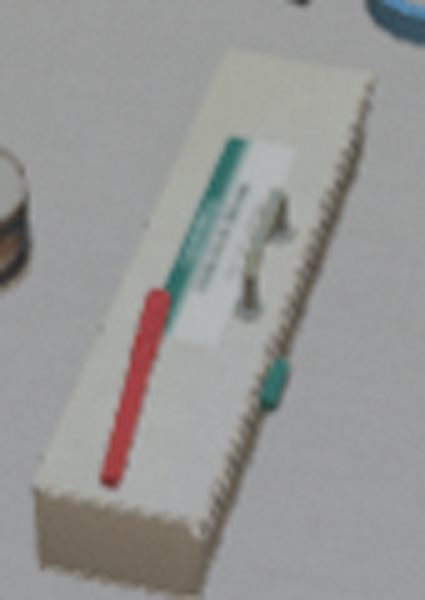

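The enlarged scene crop gives the lid corners at (52,358), (150,465), (722,158) and (615,70). The marker runs from (105,378) to (305,248), the handle bar from (378,257) to (482,203), and the cutter is at (358,384). In the side crop the marker runs from (112,480) to (158,296), the bar from (249,262) to (280,198), and the cutter is at (276,385).

Run:
```python
from h import *
P={'LB':(52,358,37,488),'LF':(150,465,200,530),'RF':(722,158,373,75),'RB':(615,70,232,52),'m1':(105,378,112,480),'m2':(305,248,158,296),'bL':(378,257,249,262),'bR':(482,203,280,198),'legL':(378,302,249,313),'legR':(478,255,282,235),'cut':(358,384,276,385)}
for k,(a,b,c,d) in P.items(): print(k,*tri(('s1',190+a/5.9,195+b/5.9),('d1',250+c/5,195+d/5)))
print('tape',tri(('s1',350,214),('d1',338,191)))
for f,a in(('s1',(350,214)),('d1',(338,191))): print(onz(f,*a,14))
for f,a in(('s1',(330,175)),('d1',(288,150))): print('jars',onz(f,*a,60))
print('pen',onz('s1',320,195,5))
```

```text
LB [664.9 298.7  59.9] [0.4, 0.4]
LF [583.3 311.2  51.8] [0.3, 0.3]
RF [515.  -31.1  58.5] [1.2, 1.2]
RB [598.3 -42.3  63.1] [0.6, 0.6]
m1 [627.9 297.   68.7] [0.3, 0.3]
m2 [618.6 170.9  71. ] [0.0, 0.0]
bL [571.  166.4  93.1] [1.6, 1.6]
bR [560.2 104.8  87.7] [2.4, 2.4]
legL [571.2 168.7  61.3] [0.7, 0.7]
legR [557.8 110.   61.6] [0.6, 0.6]
cut [554.3 201.3  41.4] [0.1, 0.1]
tape (array([ 478.2, -181.8,   13.4]), [1.0, 1.0])
[ 477.1 -179.8   14. ]
[ 478.5 -182.6   14. ]
jars [ 619.9 -255.1   60. ]
jars [ 651.2 -332.1   60. ]
pen [ 618.9 -202.6    5. ]
```

View pics/w1.png

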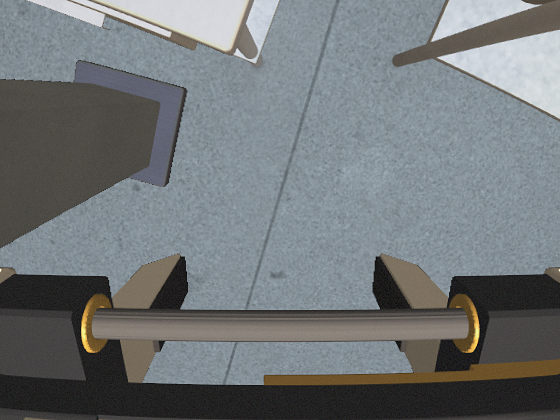

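The wrist view shows only floor and the open fingers, so it's no help yet. The dispenser comes out at origin ≈ (586.5,135), yaw ≈ -0.196, and the marker at centre ≈ (623,234), axis angle 1.497. I'll work out the tool-frame shift to a hover over the marker.

```bash
cat >> h.py <<'E'
def to(x,y,zg,yaw):
    "tool-frame shift to bring grasp point to world x,y,zg with tool down at yaw"
    from scipy.spatial.transform import Rotation as Q
    o=bot.get_obs();R=Q.from_euler('xyz',o['tcp_rot']).as_matrix()
    d=R.T@(np.array([x,y,zg+159.])-o['tool_pos']);t=-(yaw-o['tcp_rot'][2]);t=(t+np.pi)%(2*np.pi)-np.pi
    print('shift',d.round(1),'turn',round(t,3),'t',round(o['time'],2),'F',o['contact_force'].round(1))
E
python3 -c "
from h import *
to(618,215,190,1.497)
print(onz('s1',335,260,0),onz('d1',365,245,0),onz('d1',404,200,0))"
```

```text
shift [ 653.2 -561.5   55.9] turn -1.218 t 0.15 F [-1.  -0.5 -0.2]
[394.8   7.4   0. ] [395.   42.6   0. ] [ 270.9 -172.1    0. ]
```

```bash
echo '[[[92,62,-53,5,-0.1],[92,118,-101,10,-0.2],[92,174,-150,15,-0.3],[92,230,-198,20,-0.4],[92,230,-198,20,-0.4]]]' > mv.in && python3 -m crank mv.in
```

```text
refused: ROWS must be a list of rows, each a list of 5 numbers. Nothing was moved.
```

Refused on format, not on reach. It needs a list of rows, each a list of 5 numbers.

```bash
echo '[[92,62,-53,5,-0.1],[92,118,-101,10,-0.2],[92,174,-150,15,-0.3],[92,230,-198,20,-0.4],[92,230,-198,20,-0.4]]' > mv.in && python3 -m crank mv.in; python3 -c "
from h import *
to(618,215,190,1.497)"
```

```text
time: 0.78
tool_pos: [311.8, -249.1, 384.6]
tcp_rot: [3.142, -0.0, 0.68]
contact_force: [0.4, -0.0, -0.9]
grip_width: 91.6
finger_force: 0.0
shift [ 529.9 -168.3   35.7] turn -0.817 t 0.78 F [ 0.4 -0.  -0.9]
```

```bash
echo '[[92,60,-19,4,-0.12],[92,120,-38,8,-0.25],[92,180,-57,12,-0.37],[92,240,-76,16,-0.5],[92,265,-84,18,-0.55]]' > mv.in && python3 -m crank mv.in; python3 -c "
from h import *
to(618,215,190,1.497)"
```

```text
time: 1.4
tool_pos: [465.6, -16.6, 366.3]
tcp_rot: [-3.141, -0.0, 1.234]
contact_force: [-0.2, -0.8, -0.1]
grip_width: 92.1
finger_force: 0.0
shift [268.9  67.4  17.3] turn -0.263 t 1.4 F [-0.2 -0.8 -0.1]
```

```bash
echo '[[50,60,15,4,-0.08],[50,120,30,8,-0.15],[50,180,45,12,-0.22],[50,240,60,16,-0.263],[50,269,67,17,-0.263]]' > mv.in && python3 -m crank mv.in;echo '[[50,0,0,0,0],[50,0,0,0,0]]' > mv.in && python3 -m crank mv.in; python3 -c "
from h import *
snap('wrist','w2');to(618,215,190,1.497)"
```

```text
time: 2.02
tool_pos: [618.7, 214.5, 348.4]
tcp_rot: [-3.141, 0.0, 1.495]
contact_force: [-0.6, -0.1, 0.5]
grip_width: 51.2
finger_force: 0.0
time: 2.28
tool_pos: [617.6, 211.1, 349.2]
tcp_rot: [-3.14, 0.001, 1.492]
contact_force: [-0.0, -0.0, -0.0]
grip_width: 50.3
finger_force: 0.0
shift [4.3 0.  0.6] turn -0.006 t 2.33 F [-0.1  0.7 -0.3]
```

View pics/w2.png

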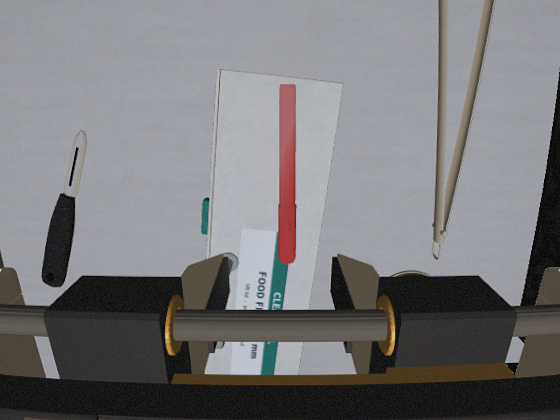

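The wrist view shows the pen from (287,85) to (287,262), the cutter edge at (206,216), the left handle leg at (231,262) and the lid's front-left corner at (219,70).

Run:
```python
from h import *
for n,w,a,b in(('pl',(287,86),(105,378),(112,480)),('pr',(287,261),(305,248),(158,296)),('cut',(206,216),(358,384),(276,385)),('leg',(231,263),(378,302),(249,313)),('LF',(219,70),(150,465),(200,530)),('LB',(342,84),(52,358),(37,488))):
  print(n,*tri(('w2',*w),('s1',190+a[0]/5.9,195+a[1]/5.9),('d1',250+b[0]/5,195+b[1]/5)),onz('w2',*w,79),onz('w2',*w,65))
```

```text
pl [628.1 299.   70.2] [2.4, 1.8, 0.6] [629.7 300.3  79. ] [630.  300.6  65. ]
pr [619.6 169.7  69.6] [0.7, 0.3, 0.8] [620.4 174.   79. ] [620.2 167.3  65. ]
cut [554.3 202.1  41.7] [0.9, 0.5, 0.5] [563.9 214.7  79. ] [560.5 210.3  65. ]
leg [572.8 166.3  58.6] [1.0, 0.8, 1.7] [577.6 175.6  79. ] [575. 169.  65.]
LF [582.1 314.6  55.5] [1.5, 1.9, 1.1] [586.1 314.1  79. ] [583.9 315.2  65. ]
LB [666.7 298.5  59.2] [2.7, 1.2, 1.7] [666.1 298.8  79. ] [668.4 299.1  65. ]
```

```bash
python3 -c "
from h import *
to(624.5,235,87,1.50)"
```

```text
shift [ 24.8   5.  103.6] turn -0.009 t 2.33 F [-0.1  0.7 -0.3]
```

```bash
echo '[[50,12,2,35,-0.01],[50,25,5,70,-0.01],[50,25,5,90,-0.01],[50,25,5,104,-0.01],[50,25,5,104,-0.01]]' > mv.in && python3 -m crank mv.in; echo '[[0,0,0,0,0],[0,0,0,0,0],[0,0,0,0,0],[0,0,0,0,0],[0,0,0,0,0]]' > mv.in && python3 -m crank mv.in
```

```text
time: 2.95
tool_pos: [624.8, 235.3, 245.4]
tcp_rot: [-3.141, 0.0, 1.501]
contact_force: [-0.9, -0.7, -0.1]
grip_width: 49.9
finger_force: 0.0
time: 3.58
tool_pos: [625.0, 236.2, 245.9]
tcp_rot: [3.141, 0.0, 1.502]
contact_force: [0.9, 0.9, 1.4]
grip_width: 13.4
finger_force: 30.0
```

Gripped at 13.4 mm. Lifting, then working out the shift to the placing spot.

```bash
echo '[[0,0,0,-25,0],[0,0,0,-60,0],[0,0,0,-100,0],[0,0,0,-100,0]]' > mv.in && python3 -m crank mv.in; python3 -c "
from h import *
to(450,-80,130,0)"
```

```text
time: 4.08
tool_pos: [625.5, 236.4, 349.7]
tcp_rot: [3.134, -0.002, 1.502]
contact_force: [0.4, -0.3, 0.6]
grip_width: 12.9
finger_force: 30.0
shift [-327.8 -153.7   58.9] turn 1.502 t 4.08 F [ 0.4 -0.3  0.6]
```

```bash
echo '[[0,-40,-19,0,0.18],[0,-80,-38,0,0.36],[0,-120,-57,0,0.54],[0,-160,-76,0,0.72],[0,-200,-95,0,0.9]]' > mv.in && python3 -m crank mv.in; python3 -c "
from h import *
to(450,-80,90,0)"
```

```text
time: 4.7
tool_pos: [515.3, 42.1, 344.8]
tcp_rot: [-3.141, 0.001, 0.596]
contact_force: [0.9, -0.9, 0.3]
grip_width: 12.7
finger_force: 30.0
shift [-122.5   64.5   95.9] turn 0.596 t 4.7 F [ 0.9 -0.9  0.3]
```

```bash
echo '[[0,-40,21,10,0.18],[0,-80,42,25,0.36],[0,-122,64,45,0.54],[0,-122,64,70,0.6],[0,-122,64,96,0.6]]' > mv.in && python3 -m crank mv.in; echo '[[0,0,0,0,0],[0,0,0,0,0]]' > mv.in && python3 -m crank mv.in; python3 -c "
from h import *
to(450,-80,23,0)"
```

```text
time: 5.32
tool_pos: [451.4, -79.2, 248.5]
tcp_rot: [-3.141, 0.001, -0.001]
contact_force: [1.2, -0.3, -0.2]
grip_width: 13.5
finger_force: 30.0
time: 5.58
tool_pos: [452.2, -78.6, 250.1]
tcp_rot: [3.141, -0.0, 0.002]
contact_force: [0.7, -1.0, 0.2]
grip_width: 13.1
finger_force: 30.0
shift [-2.3  1.4 68.1] turn 0.002 t 5.58 F [ 0.7 -1.   0.2]
```

```bash
echo '[[0,0,0,30,0],[0,0,0,50,0],[0,0,0,62,0],[0,0,0,67,0],[0,0,0,67,0]]' > mv.in && python3 -m crank mv.in; echo '[[0,0,0,1,0],[0,0,0,1,0]]' > mv.in && python3 -m crank mv.in
```

```text
time: 6.2
tool_pos: [452.3, -78.7, 183.0]
tcp_rot: [3.141, -0.0, 0.002]
contact_force: [1.0, 0.1, 0.0]
grip_width: 13.0
finger_force: 30.0
time: 6.45
tool_pos: [452.2, -78.7, 182.1]
tcp_rot: [3.141, -0.001, 0.002]
contact_force: [-0.1, -0.1, -0.4]
grip_width: 13.0
finger_force: 30.0
```

```bash
echo '[[0,0,0,1,0],[0,0,0,1.5,0],[0,0,0,1.5,0]]' > mv.in && python3 -m crank mv.in; echo '[[40,0,0,0,0],[40,0,0,0,0],[40,0,0,0,0],[40,0,-30,0,0],[40,0,0,0,0]]' > mv.in && python3 -m crank mv.in >/dev/null 2>&1 --help; true
```

```text
time: 6.82
tool_pos: [452.1, -78.7, 180.8]
tcp_rot: [3.141, -0.001, 0.002]
contact_force: [-1.3, -0.0, 7.8]
grip_width: 13.5
finger_force: 30.0
```

That second command was a slip: it had a stray flag and a shift in the wrong column. I'll check whether it ran before I do anything else.

```bash
python3 -c "
from h import *
o=bot.get_obs();print(o['time'],o['tool_pos'],o['grip_width'],o['finger_force'])"
```

```text
7.45 [451.77170816 -76.13996328 179.9795996 ] 39.919228102585976 0.0
```

It did run. The fingers opened and swung up to 30 mm sideways and back, which may have nudged the marker. I'll lift straight up and look.

```bash
echo '[[40,0,0,-30,0],[40,0,0,-80,0],[40,0,0,-120,0],[40,0,0,-120,0]]' > mv.in && python3 -m crank mv.in
python3 - <<'E'
from h import *
a=snap('side','d3')['color'];b=snap('scene','s3')['color']
f=lambda x:cv2.resize(x[:,:,::-1],(400,400),interpolation=cv2.INTER_CUBIC)
cv2.imwrite('pics/c3.png',np.hstack([f(a[140:300,280:440]),f(b[190:310,280:400])]))
E
```

```text
time: 7.95
tool_pos: [452.8, -78.9, 302.9]
tcp_rot: [3.139, -0.006, 0.002]
contact_force: [-1.0, 0.5, -0.2]
grip_width: 39.8
finger_force: 0.0
```

View pics/c3.png

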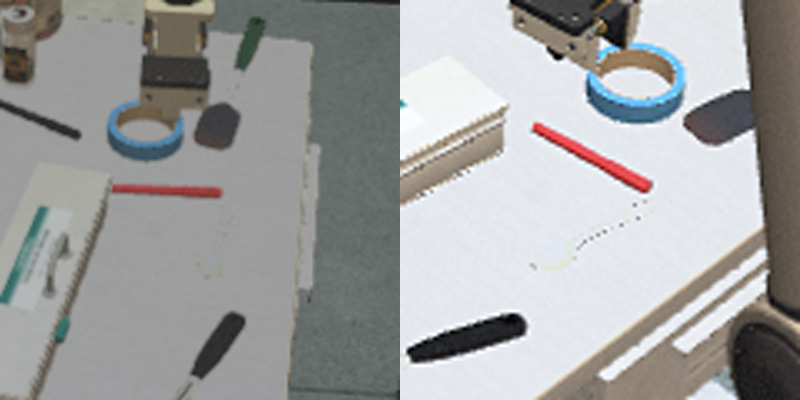

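The marker lies flat beside the tape, at about (165,190) in the left crop and (592,158) in the right. Next is the cutter.

```bash
python3 -c "
from h import *
print(tri(('s3',280+192*.3,190+158*.3),('d3',280+165*.4,140+190*.4)))
to(547,203,120,-.196)"
```

```text
(array([450.6, -79.9,  -1.7]), [1.2, 1.2])
shift [  95.7 -281.4   20.9] turn 0.198 t 8.05 F [-0.5 -0.6 -0.3]
```

```bash
echo '[[60,19,-56,0,0.05],[60,38,-112,0,0.1],[60,57,-168,0,0.15],[60,76,-225,0,0.198],[60,96,-281,0,0.198]]' > mv.in && python3 -m crank mv.in; echo '[[60,0,0,0,0],[60,0,0,0,0]]' > mv.in && python3 -m crank mv.in;python3 -c "
from h import *
to(547,203,62,-.196)"
```

```text
time: 8.68
tool_pos: [547.5, 204.5, 298.0]
tcp_rot: [3.14, 0.003, -0.197]
contact_force: [1.3, 0.4, -0.3]
grip_width: 59.9
finger_force: 0.0
time: 8.93
tool_pos: [547.0, 202.3, 298.2]
tcp_rot: [3.14, 0.003, -0.195]
contact_force: [-0.7, -0.4, -0.2]
grip_width: 59.9
finger_force: 0.0
shift [ 0.1 -0.8 77.2] turn 0.001 t 8.93 F [-0.7 -0.4 -0.2]
```

```bash
echo '[[60,0,0,25,0],[60,0,0,45,0],[60,0,0,60,0],[60,0,0,70,0],[60,0,0,77,0]]' > mv.in && python3 -m crank mv.in; echo '[[36,0,0,0,0],[36,0,0,0,0],[36,0,0,0,0]]' > mv.in && python3 -m crank mv.in; python3 -c "
from h import *
snap('wrist','w4');to(547,203,62,-.196)"
```

```text
time: 9.55
tool_pos: [547.6, 202.1, 222.8]
tcp_rot: [3.141, 0.0, -0.197]
contact_force: [0.0, -0.7, -0.2]
grip_width: 59.9
finger_force: 0.0
time: 9.93
tool_pos: [547.7, 202.6, 223.7]
tcp_rot: [-3.141, -0.001, -0.196]
contact_force: [-0.0, 0.4, -0.3]
grip_width: 37.6
finger_force: 0.0
shift [-0.7 -0.3  2.6] turn -0.0 t 9.97 F [ 0.  -0.3 -0.1]
```

View pics/w4.png

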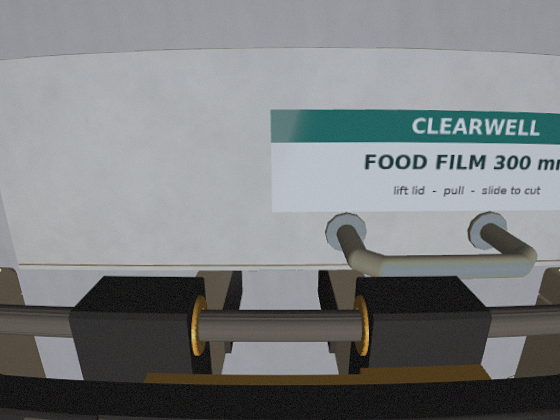

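The wrist view shows the lid edge and the handle (bar at about (450,265)). The cutter sits hidden below the crossbar. I'll slide slowly and watch the force.

```bash
echo '[[36,0,0,2,0],[36,0,10,2,0],[36,0,20,2,0],[36,0,30,2,0],[36,0,40,2,0]]' > mv.in && python3 -m crank mv.in
python3 - <<'E'
from h import *
a=snap('side','d5')['color'];b=snap('scene','s5')['color']
f=lambda x:cv2.resize(x[:,:,::-1],(400,400),interpolation=cv2.INTER_CUBIC)
cv2.imwrite('pics/c5.png',np.hstack([f(a[190:310,250:370]),f(b[190:290,200:300])]))
E
```

```text
time: 10.6
tool_pos: [539.6, 162.4, 221.2]
tcp_rot: [3.142, 0.0, -0.197]
contact_force: [1.4, 1.2, 0.5]
grip_width: 36.1
finger_force: 0.3
```

View pics/c5.png

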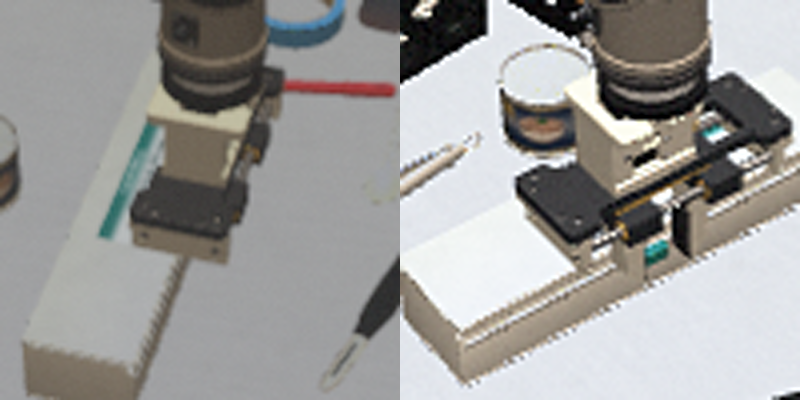

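The scene crop shows the green cutter at (657,250), between the fingers and against the left one, so it is being pushed. Continuing.

```bash
echo '[[36,0,20,0,0],[36,0,45,0,0],[36,0,70,0,0],[36,0,95,0,0],[36,0,120,0,0]]' > mv.in && python3 -m crank mv.in; echo '[[36,0,10,0,0],[36,0,20,0,0],[36,0,26,0,0],[36,0,30,0,0],[36,0,34,0,0]]' > mv.in && python3 -m crank mv.in; python3 -c "
from h import *
to(586.5-51-27.3,134.8+10.1-137.3,62,-.196)"
```

```text
time: 11.32
tool_pos: [515.9, 44.1, 221.3]
tcp_rot: [3.141, -0.0, -0.196]
contact_force: [1.2, 1.2, 0.5]
grip_width: 36.0
finger_force: 0.4
time: 11.95
tool_pos: [509.7, 12.3, 221.2]
tcp_rot: [3.142, -0.0, -0.196]
contact_force: [0.1, 0.4, 0.9]
grip_width: 36.3
finger_force: 0.3
shift [-0.6  4.9  0.2] turn 0.0 t 11.95 F [0.1 0.4 0.9]
```

```bash
echo '[[36,0,2,0,0],[36,0,4,0,0],[36,0,6,0,0],[36,0,7,0,0],[36,0,7,0,0]]' > mv.in && python3 -m crank mv.in; echo '[[36,0,1,0,0],[36,0,2,0,0],[36,0,3,0,0]]' > mv.in && python3 -m crank mv.in; echo '[[36,0,1,0,0],[36,0,2,0,0],[36,0,2,0,0]]' > mv.in && python3 -m crank mv.in
```

```text
time: 12.58
tool_pos: [508.4, 6.1, 221.2]
tcp_rot: [-3.14, -0.0, -0.197]
contact_force: [2.2, 6.3, -0.0]
grip_width: 36.0
finger_force: 3.1
time: 12.95
tool_pos: [508.1, 4.8, 221.2]
tcp_rot: [-3.137, -0.001, -0.197]
contact_force: [4.3, 19.6, -0.5]
grip_width: 36.3
finger_force: 10.8
time: 13.32
tool_pos: [507.9, 4.1, 221.2]
tcp_rot: [-3.135, -0.001, -0.197]
contact_force: [7.0, 27.4, -2.3]
grip_width: 36.0
finger_force: 13.8
```

The force has risen to about 27 N with no further motion, so the cutter is at its stop. Backing off and lifting, and fixing the handle position from the w4 view.

```bash
echo '[[50,0,-6,0,0],[50,0,-9,0,0],[60,0,-9,0,0],[60,0,-9,0,0]]' > mv.in && python3 -m crank mv.in; echo '[[60,0,0,-30,0],[60,0,0,-80,0],[60,0,0,-80,0]]' > mv.in && python3 -m crank mv.in; python3 -c "
from h import *
print(onz('w4',346,231,65),onz('w4',488,231,65), onz('w4',368,266,99),onz('w4',524,264,99))
print(tri(('w4',346,231),('s1',190+378/5.9,195+302/5.9),('d1',250+249/5,195+313/5)))
print(tri(('w4',488,231),('s1',190+478/5.9,195+255/5.9),('d1',250+282/5,195+235/5)))
print(tri(('w4',368,266),('s1',190+378/5.9,195+257/5.9),('d1',250+249/5,195+262/5)))
print(tri(('w4',524,264),('s1',190+482/5.9,195+203/5.9),('d1',250+280/5,195+198/5)))
to(565,139,150,1.375)"
```

```text
time: 13.82
tool_pos: [509.1, 8.9, 221.2]
tcp_rot: [3.141, 0.0, -0.197]
contact_force: [-0.5, -0.3, 1.4]
grip_width: 59.4
finger_force: 0.0
time: 14.2
tool_pos: [510.1, 8.8, 304.7]
tcp_rot: [-3.141, -0.008, -0.197]
contact_force: [-0.3, -0.6, 0.2]
grip_width: 60.1
finger_force: 0.0
[572.7 170.2  65. ] [560.6 110.7  65. ] [573.3 168.9  99. ] [563.  116.8  99. ]
(array([571.1, 169.4,  61.8]), [0.5, 0.9, 0.5])
(array([558.3, 108.8,  60.6]), [0.5, 0.9, 0.5])
(array([570.6, 167.5,  94.1]), [0.5, 1.5, 1.8])
(array([558.2, 109.4,  91.4]), [2.0, 3.7, 2.1])
shift [  28.4 -138.4   -4.1] turn -1.572 t 14.2 F [-0.3 -0.6  0.2]
```

```bash
echo '[[50,4,-20,-4,-0.18],[50,8,-40,-4,-0.36],[50,12,-60,-4,-0.54],[50,16,-80,-4,-0.72],[50,20,-100,-4,-0.9]]' > mv.in && python3 -m crank mv.in; python3 -c "
from h import *
to(565.3,139.5,150,1.373)"
```

```text
time: 14.82
tool_pos: [548.2, 103.8, 304.0]
tcp_rot: [-3.141, 0.002, 0.709]
contact_force: [-0.5, 0.6, -0.7]
grip_width: 50.4
finger_force: 0.0
shift [ 36.2 -16.   -5.1] turn -0.664 t 14.82 F [-0.5  0.6 -0.7]
```

```bash
echo '[[50,10,-5,-4,-0.18],[50,20,-10,-4,-0.36],[50,36,-16,-5,-0.54],[50,36,-16,-5,-0.664],[50,36,-16,-5,-0.664]]' > mv.in && python3 -m crank mv.in; echo '[[50,0,0,0,0],[50,0,0,0,0]]' > mv.in && python3 -m crank mv.in; python3 -c "
from h import *
to(565.3,139.5,104,1.373)"
```

```text
time: 15.45
tool_pos: [565.2, 138.8, 309.0]
tcp_rot: [-3.14, 0.001, 1.366]
contact_force: [-0.2, -0.7, 0.9]
grip_width: 50.1
finger_force: 0.0
time: 15.7
tool_pos: [565.3, 138.7, 310.0]
tcp_rot: [-3.141, 0.0, 1.366]
contact_force: [0.2, 0.8, -0.0]
grip_width: 49.7
finger_force: 0.0
shift [ 0.8 -0.1 47. ] turn -0.007 t 15.7 F [ 0.2  0.8 -0. ]
```

```bash
echo '[[50,0,0,20,0],[50,0,0,36,0],[50,0,0,45,0],[50,0,0,46,0],[50,0,0,46,0]]' > mv.in && python3 -m crank mv.in; echo '[[0,0,0,0,0],[0,0,0,0,0],[0,0,0,0,0],[0,0,0,0,0],[0,0,0,0,0]]' > mv.in && python3 -m crank mv.in; echo '[[0,0,0,0,0],[0,0,0,0,0],[0,0,0,0,0]]' > mv.in && python3 -m crank mv.in
```

```text
time: 16.32
tool_pos: [565.5, 139.0, 264.6]
tcp_rot: [3.141, -0.0, 1.368]
contact_force: [0.6, 0.1, 0.0]
grip_width: 50.2
finger_force: 0.0
time: 16.95
tool_pos: [565.8, 138.9, 264.3]
tcp_rot: [3.14, -0.0, 1.368]
contact_force: [2.3, -0.1, -0.3]
grip_width: 7.0
finger_force: 30.0
time: 17.32
tool_pos: [565.8, 138.9, 264.3]
tcp_rot: [3.14, -0.0, 1.368]
contact_force: [5.2, -1.3, -1.7]
grip_width: 6.7
finger_force: 30.0
```

The grip on the bar is good. Swinging the lid along its arc in two stages.

```bash
echo '[[0,0,4,-7.3,0],[0,0,8.8,-14.1,0],[0,0,14.3,-20.4,0],[0,0,20.4,-26,0],[0,0,20.4,-26,0]]' > mv.in && python3 -m crank mv.in; python3 -c "
from h import *
o=bot.get_obs();d=o['tool_pos']-[565.8,138.9,264.3];print('dx',d[0]*.98-d[1]*.199,'dz',d[2],o['contact_force'])"
```

```text
time: 17.95
tool_pos: [585.2, 135.1, 290.7]
tcp_rot: [-3.141, -0.0, 1.368]
contact_force: [-2.0, 3.1, -1.1]
grip_width: 7.0
finger_force: 30.0
dx 19.77725212004542 dz 26.40600609806046 [-2.03862803  3.0927871  -1.0521794 ]
```

```bash
echo '[[0,0,6.7,-5,0],[0,0,13.8,-9.2,0],[0,0,21.4,-12.8,0],[0,0,29.3,-15.5,0],[0,0,29.3,-15.5,0]]' > mv.in && python3 -m crank mv.in; echo '[[0,0,4,-1,0],[0,0,8.1,-1.8,0],[0,0,12.2,-2.4,0],[0,0,16.4,-2.9,0],[0,0,16.4,-2.9,0]]' > mv.in && python3 -m crank mv.in;  python3 - <<'E'
from h import *
o=bot.get_obs();d=o['tool_pos']-[565.8,138.9,264.3];print('dx',d[0]*.98-d[1]*.199,'dz',d[2],o['contact_force'])
a=snap('side','d6')['color'];b=snap('scene','s6')['color']
f=lambda x:cv2.resize(x[:,:,::-1],(400,400),interpolation=cv2.INTER_CUBIC)
cv2.imwrite('pics/c6.png',np.hstack([f(a[160:320,240:400]),f(b[170:310,200:340])]))
E
```

```text
time: 18.58
tool_pos: [613.8, 129.3, 307.7]
tcp_rot: [3.141, -0.001, 1.368]
contact_force: [-5.1, 2.3, 7.8]
grip_width: 6.6
finger_force: 30.0
time: 19.2
tool_pos: [629.9, 126.1, 310.3]
tcp_rot: [3.141, -0.001, 1.368]
contact_force: [-3.3, 1.7, 5.4]
grip_width: 6.7
finger_force: 30.0
dx 65.3866764179648 dz 46.03012516131628 [-3.32422661  1.73646859  5.35871393]
```

View pics/c6.png

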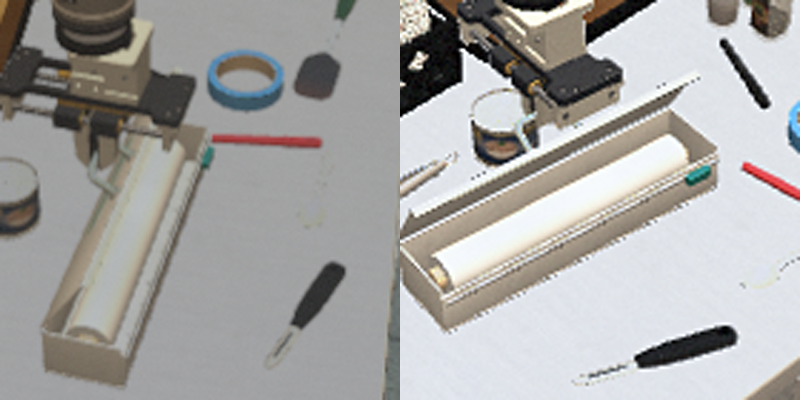

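The lid is up and held, the cutter is home at (697,175), and the marker and tape are untouched. I'll check the angle against the pixels: the lid's front corners are at about (700,74) right and (410,217) left in the right crop.

```bash
python3 - <<'E'
from h import *
y=-.198;R=np.array([[np.cos(y),-np.sin(y)],[np.sin(y),np.cos(y)]])
for th in(50,55,60,65,70):
  t=np.radians(th);o=[]
  for yy in(-175,175):
    x=-89.5*np.cos(t)+np.sin(t)+49.5;z=89.5*np.sin(t)+np.cos(t)+64
    p=R@[x,yy]+[586.5,135];u=proj('s6',[*p,z]);o+=[(round(400+(u[0]-200)/.35),round((u[1]-170)/.35))]
  print(th,o)
E
echo '[[0,0,0,0,0],[0,0,0,0,0],[0,0,0,0,0],[0,0,0,0,0]]' > mv.in && python3 -m crank mv.in
```

```text
50 [(704, 79), (417, 220)]
55 [(700, 73), (413, 213)]
60 [(696, 67), (409, 206)]
65 [(692, 61), (405, 199)]
70 [(688, 55), (401, 193)]
time: 19.8
tool_pos: [629.9, 126.0, 310.3]
tcp_rot: [3.14, -0.001, 1.368]
contact_force: [-4.1, 2.4, 5.1]
grip_width: 7.0
finger_force: 30.0
```

The tool's travel along the arc gives 59.5°. The pixels read about 55–60°, and this camera already read low on the shut lid. Both are within tolerance and the lid is still, so I'm handing in.

```bash
python3 -c "
from plant import bot
print(bot.close_job())"
```

```text
the job is handed in; nothing more can be done
None
```

I handed the job in at about 20 s with all three parts done, though no verdict came back: the marker is flat on the table about 105 mm from the tape roll, the cutter is hard against its right-hand stop, and the lid is held still by its handle at about 60° (59.5° from arm travel, 55–60° from the camera); one mistyped move while releasing the marker left it where I had set it.

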